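Lift the roll that the left plate still lacks off the rack with tongs

TASK

Each of the two side plates is to get one round roll and one finger roll; see which kind is still missing from the left-hand plate (as seen from the robot). Take up the kitchen tongs by their thumb rests, close them gently on the roll of that kind on the cooling rack, lift it off and bring it over the middle of the left-hand plate, about a hand's breadth above it. Fresh rolls are for the tongs alone, so never touch one with the fingers or crush it, leave everything else where it is, and finish while still holding the roll up in the tongs: I will take it from them.

Things in the scene. Friction and masses are not known exactly. Their poses are not given: they have to be found in the camera images.
- tongs_grip (a point): Sprung steel tongs, 240 mm long, 28 mm high, 106 g, lying flat and open. Point midway between the two black thumb rests, 14 mm above the underside, close to the centre of mass; x along the centre line to the jaws, y across (the way they close), z up. The thumb rests run 25 mm to either side along x; their outer faces are 28 mm high, 51 mm apart when open. The pivot is 105 mm behind (-x)
- tongs_mouth (a point): point midway between the jaws, on the centre line 95 mm ahead (+x) of tongs_grip at the same height, axes as there. The jaws are shallow black cups 45 mm long along x, 28 mm high, when open 72 mm apart inside (65 at the lips of the cups), 88 mm overall; each mm that the thumb rests come together brings the jaws 1.9 mm together
- tongs_left (a joint): angle of the left arm on the pivot (the right one moves alike), rad: 0 open, grows on closing; about 0.06 on either roll (thumb rests then 38 mm apart), 0.17 shut. Closing takes 4 N on each thumb rest at first, 7 N at 0.06; the arms spring open by themselves, so they press against fingers that hold them closer than 51 mm. A roll is crushed at 25 N a jaw
- rack_round_mid (a point): On the cooling rack: domed round bread roll with a cross cut on top, 48 mm across, 43 mm high, flat underneath, 50 g; the point is its centre, 21.5 mm above its underside
- rack_finger_mid (a point): On the cooling rack: long finger roll with round ends and three slanting cuts on top, 92 mm long (its x axis), 40 mm wide (y), 41 mm high, flat underneath, 55 g; the point is its centre, 21 mm above its underside. Its long axis points roughly away from the robot
- plate_1_roll_mid (a point): On plate_1, to be left there: domed round bread roll with a cross cut on top, 48 mm across, 43 mm high, flat underneath, 50 g; the point is its centre, 21.5 mm above its underside
- plate_2_roll_mid (a point): On plate_2, to be left there: long finger roll with round ends and three slanting cuts on top, 92 mm long (its x axis), 40 mm wide (y), 41 mm high, flat underneath, 55 g; the point is its centre, 21 mm above its underside
- plate_1: one of two equal white plates, 144 mm across, 14 mm high, inner floor 5 mm up; origin under its middle. They stand side by side; which is on the left (greater y) changes. It already carries one round roll
- plate_2: one of two equal white plates, 144 mm across, 14 mm high, inner floor 5 mm up; origin under its middle. They stand side by side; which is on the left (greater y) changes. It already carries one finger roll
- rack: wire cooling rack, fixed, 230 mm (its x) by 220 mm (y), flat top 25 mm above the worktop, no rim; origin under its middle. Two rolls lie on it side by side, about 110 mm apart; which is on which side changes
- jam_jar: bystander: jam jar with a lid, 62 mm across, 86 mm high, behind the plates; origin under its middle
- mug: bystander: two-tone mug, 90 x 122 x 105 mm with its handle, behind the plates; origin under its middle
There are look-alikes about, which are no part of the job. Leave any black or turquoise look-alike of the part that bears rack_finger_mid alone.

How it is judged:
By the outcome, as a careful person would: the job done as asked, in the order asked, and still so for the second after the job is handed in, while the arm keeps its last pose, push and grip.
It also fails if it takes over 51 s, if anything falls off the work surface, if the arm or the gripper's body presses on something with over 40 N, if the wrist force passes 120 N, or if a joint passes its speed limit or range.

ROBOT

A 6-joint arm with a two-finger parallel gripper is mounted at the origin on a cart in front of the work surface, level with it; the furniture and walls round the work are solid. World frame = base frame: x ahead of the robot, y to its left, z up, the work surface at z = 0. Lengths are in m, angles in rad, forces in N, time in s.
With the tool pointing down it reaches from about 0.225 to 0.875 m from the base axis. Payload 3.4 kg.
Tool frame: the origin (TCP) lies between the finger pads; the fingertips stand 11 mm ahead of it and the grasp point (between the pads) lies 8 mm behind it (tips_ahead is the distance from the TCP to the fingertips, in m); z points along the fingers, x is the direction in which the jaws open and shut, and the axes are right-handed (so a half turn about z gives the same grasp; the last joint's range is limited). The gripper opens to 85 mm and grips with 20 to 120 N. Pads are 22 mm wide; open, the fingers measure 114 mm over their backs; the gripper's body (76 mm by 85 mm) begins 54 mm behind the grasp point. The pads swing forward as they close: fully open they stand 13 mm farther back than shut.
Start: joints at [1.113, 0.276, 1.505, -0, 1.361, -0.121], TCP at [0.19, 0.543, 0.242] pointing down, gripper open.
Joint ranges: [-2.89, 2.89], [-0.75, 2.08], [0.22, 2.7], [-1.18, 4.32], [0.11, 2.71], [-2.7, 2.7]. Speed limits (rad/s): [2.57, 2.57, 3.14, 3.14, 3.14, 3.14].

INTERFACE

Orientations are given as a unit quaternion [w, x, y, z].
In Python, from rig import get_state, get_image, sign_off, masks_of, tips_ahead gives the robot as it stands.
- The arm moves only by the tool play_rows, never from a script. Its argument "series" is a list of rows, each an object of numbers: "fingers": the closure, from -1 (fully open) to 1 (shut); "dx", "dy", "dz": the shift along the world's x, y, z in mm; "turn": the turn about the world's z in rad. A call has 1 to 20 rows; each row shifts and turns the pose as measured when the row begins; what a row does not reach is not made up. A row lasts 1/12 s, in which the tool goes at most 41.7 mm and 7.16 degrees, less where a joint would pass 70% of its speed; a pose out of reach is approached as far as the arm can. A call with a gripper value outside its range is refused whole. The fingers move at their own pace and stop on an object; "squeeze" is the grip in N (left out, the last holds). Time passes only in rows, so rows that do not move let the fingers close. It gives the time, the measured TCP pose, the force and the opening at its end, in the units of the state.
- get_state(): the state, without advancing time (a new reading comes with each control period).
- get_image(name): name is "side" or "top" or "wrist"; returns a dict with "pixels" (384x512x3 uint8, red, green, blue), "vfov" (degrees; the focal length in pixels is half the picture's height over the tangent of half this angle, whatever the lens; pixels are square), "cx", "cy" (the principal point, pixels), "rvec" (rotation vector, rad) and "tvec" (3), from world to camera coordinates, as OpenCV has them; the wrist camera has in their place "hand_eye" (4x4, takes a point from camera to tool coordinates, whose origin is the TCP and whose axes are the tool frame's). Camera axes: x right, y down, z forward; pixel columns grow to the right and rows downward; lengths in m; the calibration is good to about 2 mm. A picture is of the moment at which its call begins: read the wrist's pose just before it. There is no depth.
- sign_off(): hands the job in, once; it reports no verdict.
Trained networks look in a picture, given as the dict that the camera call returned (one of the last four; its "shot" number tells which), for a name from the list of things; names that differ only in an ending like _2 or _b are one class to them, and where a whole thing is asked for, a point or a joint stands for the part that bears it (a point fixed in the world has none). Each returns a list of dicts, best first, with "p" (0 to 1); they miss things now and then, are a little off and sometimes report something else, mostly with a low value. They report only what shows in the picture. A call takes as long as a camera call. They do not tell look-alikes from the thing itself.
- masks_of(picture, label): "region" (384x512 bool, what is visible of it) and "xy" ([column, row] in pixels, amid what is visible of it).
The state is a dict: "clock": time; "qpos": joint angles; "qd": joint speeds; "effort": joint torques, N m; "position": TCP position; "ee_rot": TCP orientation; "contact_force": force on the tool from outside, world axes, zero at the start; "moment": the same for the moment, N m; "width": finger opening in m.
Only numpy, scipy, OpenCV 4.12 (cv2) and the standard library are available. Lean on these libraries where they do the work, as an engineer would, in place of code of your own. Each camera call takes 0.05 s, during which the arm holds its last target. There are 200 camera calls.

## Working session

There is one attempt and no reset: what is moved stays moved. The work goes in short steps, Python scripts to look and compute and a tool call to move; the robot and the scene stay as the last step left them, time stands still between calls to the robot, and variables do not carry over. Pictures are saved under pics/ and viewed, about 8 in all and at most 12, crops included, and the job is handed in when it is done.

Besides the shell and the picture viewer there is one more tool, called as a command line: name --argument value ..., lists and objects as JSON in quotes. play_rows: Moves the arm, as the interface text tells. Its arguments: {"type":"object","properties":{"series":{"type":"array"},"squeeze":{"type":"number"}},"required":["series"]}

```bash
mkdir -p pics; ls; cat > h.py <<'E'
import numpy as np, cv2
from rig import *
def cam(im):
    f=im["pixels"].shape[0]/2/np.tan(np.radians(im["vfov"])/2)
    K=np.array([[f,0,im["cx"]],[0,f,im["cy"]],[0,0,1.]])
    if "rvec" in im:
        R=cv2.Rodrigues(np.array(im["rvec"],float))[0];t=np.array(im["tvec"],float).ravel()
    else:
        s=im["state"];w,x,y,z=s["ee_rot"]
        from scipy.spatial.transform import Rotation as Ro
        T=np.eye(4);T[:3,:3]=Ro.from_quat([x,y,z,w]).as_matrix();T[:3,3]=s["position"]
        M=np.linalg.inv(T@np.array(im["hand_eye"]));R=M[:3,:3];t=M[:3,3]
    return K,R,t
def grab(n):
    s=get_state();im=get_image(n);
    if n=="wrist": im["state"]=s
    return im
def ray(im,px,z):
    K,R,t=cam(im);d=R.T@np.linalg.inv(K)@np.array([*px,1.]);o=-R.T@t
    return o+d*(z-o[2])/d[2]
def proj(im,P):
    K,R,t=cam(im);c=(R@np.atleast_2d(P).T).T+t;u=(K@c.T).T
    return u[:,:2]/u[:,2:]
def save(im,n): cv2.imwrite(f"pics/{n}.png",cv2.cvtColor(im["pixels"],cv2.COLOR_RGB2BGR))
E
python3 - <<'E'
from h import *
print(get_state())
a=grab("top");b=grab("side")
p=np.hstack([cv2.resize(i["pixels"],(512,384)) for i in (a,)]);save(a,"top1");save(b,"side1")
for l,z in [("tongs_grip",.014),("rack_finger_mid",.046),("rack_round_mid",.046),("plate_1",.01),("rack",.025),("jam_jar",.08),("mug",.1)]:
    for m in masks_of(a,l): 
        print(l,round(m["p"],2),np.round(m["xy"]),m["region"].sum(),np.round(ray(a,m["xy"],z),3))
E
```

```text
pics
{'clock': 0.0, 'qpos': array([ 1.11301710e+00,  2.76585346e-01,  1.50615906e+00, -4.04102187e-06,
        1.36071812e+00, -1.20986976e-01]), 'qd': array([ 3.07478314e-04,  1.42949836e-03, -2.00658608e-05,  1.02182220e-03,
        7.17082956e-04,  1.31250926e-04]), 'effort': array([ 1.15324434e-03, -4.16780233e+01, -2.45801139e+01, -9.56216695e-05,
        1.11334742e-02, -6.71295979e-07]), 'position': array([0.18977901, 0.54221836, 0.24143488]), 'ee_rot': array([ 4.46696167e-04,  8.15616117e-01,  5.78592668e-01, -8.21321989e-04]), 'contact_force': array([-0.07787629,  0.23814209, -0.17939978]), 'moment': array([-0.03182749,  0.01981939, -0.04794951]), 'width': 0.0852883476943188}
tongs_grip 0.59 [365. 188.] 146 [ 0.522 -0.407  0.014]
rack_finger_mid 0.75 [144. 244.] 219 [0.315 0.427 0.046]
rack_finger_mid 0.65 [110. 241.] 181 [0.327 0.557 0.046]
rack_finger_mid 0.65 [260. 182.] 887 [ 0.548 -0.011  0.046]
rack_finger_mid 0.55 [175. 185.] 234 [0.539 0.311 0.046]
rack_finger_mid 0.54 [174. 243.] 247 [0.319 0.313 0.046]
rack_round_mid 0.71 [199. 192.] 123 [0.512 0.22  0.046]
plate_1 0.76 [304. 176.] 1009 [ 0.574 -0.177  0.01 ]
plate_1 0.73 [262. 180.] 908 [ 0.559 -0.018  0.01 ]
rack 0.84 [162. 193.] 142 [0.51  0.369 0.025]
jam_jar 0.41 [247. 140.] 46 [0.701 0.036 0.08 ]
mug 0.64 [308. 139.] 150 [ 0.695 -0.187  0.1  ]
```

View pics/top1.png

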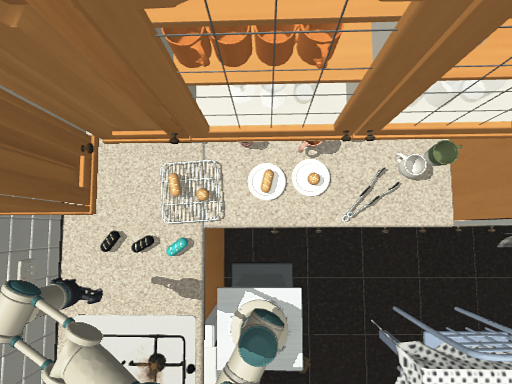

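View pics/side1.png

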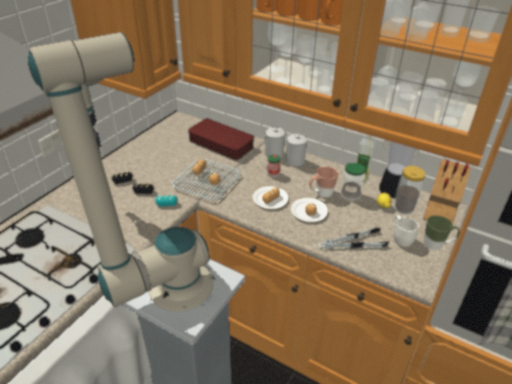

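The left plate (y≈-0.02, pixel 267,181) carries a finger roll, so the round roll is missing. On the rack it is at pixel (201,194). The finger roll is at (174,184). The tongs lie at the right, with their pivot near (346,216) and their jaws at the upper right. I'm going above the tongs for a closer look.

play_rows --series '[{"fingers":-1,"dx":13,"dy":-38,"dz":2,"turn":-0.02},{"fingers":-1,"dx":13,"dy":-38,"dz":2,"turn":-0.02},{"fingers":-1,"dx":13,"dy":-38,"dz":2,"turn":-0.02},{"fingers":-1,"dx":13,"dy":-38,"dz":2,"turn":-0.02},{"fingers":-1,"dx":13,"dy":-38,"dz":2,"turn":-0.02},{"fingers":-1,"dx":13,"dy":-38,"dz":2,"turn":-0.02},{"fingers":-1,"dx":13,"dy":-38,"dz":2,"turn":-0.02},{"fingers":-1,"dx":13,"dy":-38,"dz":2,"turn":-0.02},{"fingers":-1,"dx":13,"dy":-38,"dz":2,"turn":-0.02},{"fingers":-1,"dx":13,"dy":-38,"dz":2,"turn":-0.02},{"fingers":-1,"dx":13,"dy":-38,"dz":2,"turn":-0.02},{"fingers":-1,"dx":13,"dy":-38,"dz":2,"turn":-0.02},{"fingers":-1,"dx":13,"dy":-38,"dz":2,"turn":-0.02},{"fingers":-1,"dx":13,"dy":-38,"dz":2,"turn":-0.02},{"fingers":-1,"dx":13,"dy":-38,"dz":2,"turn":-0.02},{"fingers":-1,"dx":13,"dy":-38,"dz":2,"turn":-0.02},{"fingers":-1,"dx":13,"dy":-38,"dz":2,"turn":-0.02},{"fingers":-1,"dx":13,"dy":-38,"dz":2,"turn":-0.02},{"fingers":-1,"dx":13,"dy":-38,"dz":2,"turn":-0.02},{"fingers":-1,"dx":13,"dy":-38,"dz":2,"turn":-0.02}]'

```text
clock: 2.12
position: [0.4481, -0.2397, 0.2865]
ee_rot: [0.003, 0.916, 0.401, 0.009]
contact_force: [0.3, 1.5, 0.4]
width: 0.0854
```

play_rows --series '[{"fingers":-1,"dx":12,"dy":-30},{"fingers":-1,"dx":12,"dy":-30},{"fingers":-1,"dx":12,"dy":-30},{"fingers":-1,"dx":12,"dy":-30},{"fingers":-1,"dx":6,"dy":-15},{"fingers":-1},{"fingers":-1}]'

```text
invalid input at $.series[0]: expected keys fingers, dx, dy, dz, turn
```

```bash
python3 - <<'E'
from h import *
a=grab("wrist");save(a,"w1");np.save("w1.npy",a,allow_pickle=True)
s=a["state"];print(s["position"],s["ee_rot"],s["qpos"],a["hand_eye"]); 
import rig;print(tips_ahead if not callable(tips_ahead) else tips_ahead())
for l in ["tongs_grip","tongs_mouth"]:
    for m in masks_of(a,l): print(l,m["p"],m["xy"],m["region"].sum(),ray(a,m["xy"],.014)); np.save("m.npy",m["region"])
E
```

```text
[ 0.44805934 -0.23974537  0.28654994] [0.00308687 0.91585539 0.40138407 0.00949812] [-0.6377372   0.14246574  1.57217652  0.01358789  1.412167   -1.46588315] [[ 9.99999301e-01  1.12680840e-03  3.56981206e-04 -5.21633849e-05]
 [-1.18180232e-03  9.47565801e-01  3.19558534e-01 -8.27978411e-02]
 [ 2.18180577e-05 -3.19558733e-01  9.47566470e-01 -1.32815175e-01]
 [ 0.00000000e+00  0.00000000e+00  0.00000000e+00  1.00000000e+00]]
0.011
tongs_grip 0.96 [203.4, 230.3] 1341 [ 0.48542491 -0.38991453  0.014     ]
tongs_grip 0.66 [399.8, 264.3] 3314 [ 0.76406132 -0.18872579  0.014     ]
tongs_mouth 0.58 [202.3, 229.7] 1009 [ 0.48343583 -0.39043047  0.014     ]
```

View pics/w1.png

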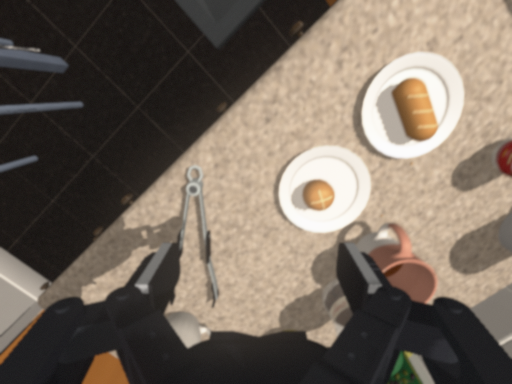

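```bash
python3 - <<'E'
from h import *
a=np.load("w1.npy",allow_pickle=True).item()
for p in [(194,188),(214,295),(207,240),(256,170)]: print(p,ray(a,p,.014).round(3))
E
```

```text
(194, 188) [ 0.425 -0.347  0.014]
(214, 295) [ 0.589 -0.47   0.014]
(207, 240) [ 0.502 -0.399  0.014]
(256, 170) [ 0.469 -0.257  0.014]
```

play_rows --series '[{"fingers":-1,"dx":11,"dy":-32,"dz":-14,"turn":0},{"fingers":-1,"dx":11,"dy":-32,"dz":-14,"turn":0},{"fingers":-1,"dx":11,"dy":-32,"dz":-14,"turn":0},{"fingers":-1,"dx":11,"dy":-32,"dz":-14,"turn":0},{"fingers":-1,"dx":5,"dy":-15,"dz":-14,"turn":0},{"fingers":-1,"dx":0,"dy":0,"dz":0,"turn":0},{"fingers":-1,"dx":0,"dy":0,"dz":0,"turn":0}]'

```text
clock: 2.85
position: [0.498, -0.3798, 0.2146]
ee_rot: [0.001, 0.915, 0.404, 0.011]
contact_force: [0.8, -0.1, 0.5]
width: 0.0855
```

```bash
python3 - <<'E'
from h import *
a=grab("wrist");save(a,"w2");np.save("w2.npy",a,allow_pickle=True)
s=a["state"];print(s["position"],s["ee_rot"])
for l in ["tongs_grip"]:
    for m in masks_of(a,l):
        print(l,m["p"],m["xy"],m["region"].sum(),ray(a,m["xy"],.014)); 
        v,u=np.nonzero(m["region"]);print(u.min(),u.max(),v.min(),v.max())
E
```

```text
[ 0.4979842  -0.37981564  0.21459528] [5.56479022e-04 9.14794103e-01 4.03775139e-01 1.08202070e-02]
tongs_grip 0.69 [243.5, 171.7] 1712 [ 0.49489598 -0.39598235  0.014     ]
192 256 65 265
```

View pics/w2.png

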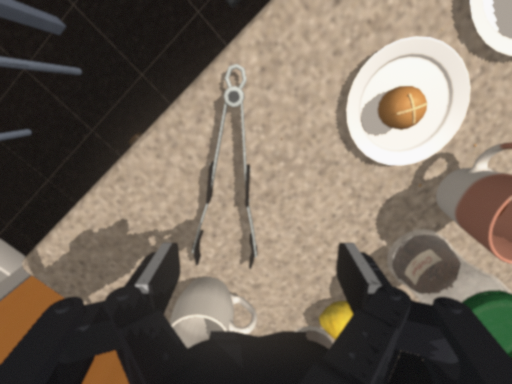

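```bash
cat > fit.py <<'E'
from h import *
from scipy.optimize import least_squares
a=np.load("w2.npy",allow_pickle=True).item()
g=a["pixels"].max(2); d=(g<75).astype(np.uint8)
n,L,st,ce=cv2.connectedComponentsWithStats(d)
for i in range(1,n):
    if 20<st[i,4]<800 and 150<ce[i,0]<300 and 130<ce[i,1]<275: 
        v,u=np.nonzero(L==i);print(st[i],ce[i].round(1),[(u[v==k].mean().round(1),k) for k in (v.min(),v.max())])
for p in [(233,97),(210,183),(248,185),(229,184),(197,246),(252,252),(224.5,249)]: print(p,ray(a,p,.014).round(4),ray(a,p,.028).round(4))
E
python3 fit.py
python3 - <<'E'
import sys;sys.path.insert(0,'.')
import cv2
im=cv2.imread('pics/w2.png')[60:275,170:280]
cv2.imwrite('pics/w2c.png',cv2.resize(im,None,fx=2.7,fy=2.7,interpolation=cv2.INTER_CUBIC))
E
```

```text
[207 165   5  37  98] [209. 185.] [(np.float64(211.0), np.int64(165)), (np.float64(207.5), np.int64(201))]
[246 166   3  39  69] [246.9 186.8] [(np.float64(248.0), np.int64(166)), (np.float64(246.5), np.int64(204))]
[194 232   8  31  90] [197.1 249. ] [(np.float64(201.0), np.int64(232)), (np.float64(197.0), np.int64(262))]
[250 250   4  14  24] [251.4 257. ] [(np.float64(252.0), np.int64(250)), (np.float64(251.0), np.int64(263))]
(233, 97) [ 0.4222 -0.344   0.014 ] [ 0.4227 -0.3432  0.028 ]
(210, 183) [ 0.477  -0.4374  0.014 ] [ 0.4752 -0.4327  0.028 ]
(248, 185) [ 0.5116 -0.4038  0.014 ] [ 0.5083 -0.4005  0.028 ]
(229, 184) [ 0.4942 -0.4206  0.014 ] [ 0.4917 -0.4166  0.028 ]
(197, 246) [ 0.5287 -0.5156  0.014 ] [ 0.5247 -0.5075  0.028 ]
(252, 252) [ 0.5872 -0.4667  0.014 ] [ 0.5808 -0.4607  0.028 ]
(224.5, 249) [ 0.5578 -0.4913  0.014 ] [ 0.5526 -0.4843  0.028 ]
```

View pics/w2c.png

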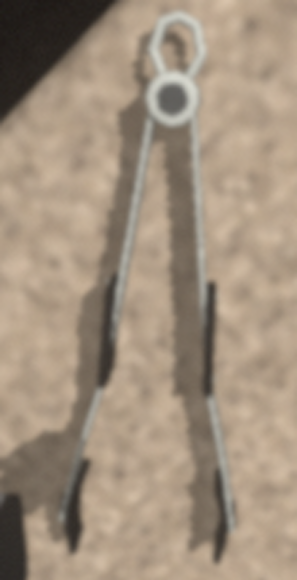

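```bash
python3 - <<'E'
from h import *
a=np.load("w2.npy",allow_pickle=True).item()
K,_,_=cam(a);H=np.array(a["hand_eye"]);print(K[0,0],a["vfov"])
for p,x in [((181,250),-.0427),((338,245),.0427),((155,247),-.0427-.008)]:
    d=H[:3,:3]@np.linalg.inv(K)@np.array([*p,1.]);print(p,(H[:3,3]+d*(x-H[0,3])/d[0]).round(4))
for z in(.0,.011): 
  for x in (-.0427,.0427):
    q=K@np.linalg.inv(H)[:3]@np.array([x,-.011,z,1]);print(z,x,q[:2]/q[2])
E
```

```text
274.79196573122294 69.88479971565609
(181, 250) [-0.0427 -0.0018  0.0012]
(338, 245) [ 0.0427 -0.0079 -0.0038]
(155, 247) [-0.0507 -0.0123 -0.0135]
0.0 -0.0427 [178.89749259 236.22218292]
0.0 0.0427 [336.6133239  236.39073258]
0.011 -0.0427 [184.06605043 227.06550028]
0.011 0.0427 [331.45694217 227.22474648]
```

play_rows --series '[{"fingers":-0.5,"dx":-2,"dy":-13,"dz":-25,"turn":-0.03},{"fingers":-0.5,"dx":-2,"dy":-13,"dz":-25,"turn":-0.03},{"fingers":-0.5,"dx":-2,"dy":-13,"dz":-25,"turn":-0.026},{"fingers":-0.5,"dx":0,"dy":0,"dz":-25,"turn":0},{"fingers":-0.5,"dx":0,"dy":0,"dz":-20,"turn":0},{"fingers":-0.5,"dx":0,"dy":0,"dz":-10,"turn":0},{"fingers":-0.5,"dx":0,"dy":0,"dz":0,"turn":0},{"fingers":-0.5,"dx":0,"dy":0,"dz":0,"turn":0}]' --squeeze 20

```text
clock: 3.62
position: [0.495, -0.409, 0.0961]
ee_rot: [0.009, 0.93, 0.368, 0.016]
contact_force: [-0.3, -0.1, 0.9]
width: 0.0643
```

```bash
python3 - <<'E'
from h import *
a=grab("wrist");save(a,"w3");np.save("w3.npy",a,allow_pickle=True)
s=a["state"];print(s["position"],s["ee_rot"],s["width"])
E
```

```text
[ 0.49499365 -0.40897984  0.09612225] [0.00914449 0.92975385 0.36773903 0.0155616 ] 0.06428870797526265
```

View pics/w3.png

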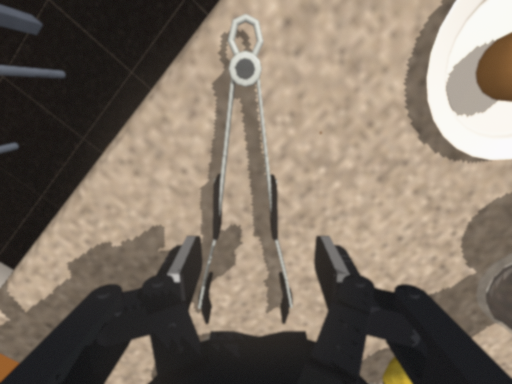

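The open fingers straddle the tongs' line. The thumb rests are at about (218,207) and (273,207), the pivot at (245,68) and the jaws at (206,300) and (287,300).

```bash
python3 - <<'E'
from h import *
a=np.load("w3.npy",allow_pickle=True).item()
g=a["pixels"].max(2); d=(g<75).astype(np.uint8)
n,L,st,ce=cv2.connectedComponentsWithStats(d)
for i in range(1,n):
    if 40<st[i,4]<900 and 190<ce[i,0]<300 and 40<ce[i,1]<330: print(st[i],ce[i].round(1),ray(a,ce[i],.014).round(4),ray(a,ce[i],.024).round(4))
from scipy.optimize import least_squares
def mod(p):
    c,s=np.cos(p[2]),np.sin(p[2])
    L=np.array([[-.105,0,.024],[0,.0245,.021],[0,-.0245,.021]])
    return np.c_[p[0]+c*L[:,0]-s*L[:,1],p[1]+s*L[:,0]+c*L[:,1],L[:,2]]
O=np.array([(245,68),(273,207),(218,207)])
r=least_squares(lambda p:(proj(a,mod(p))-O).ravel(),[.493,-.42,-.82]);print(r.x,np.degrees(r.x[2]),r.fun.round(1))
E
```

```text
[213 175   8  64 299] [215.9 210.5] [ 0.4781 -0.4401  0.014 ] [ 0.476  -0.4357  0.024 ]
[271 176   6  63 252] [273.5 210.5] [ 0.514 -0.407  0.014] [ 0.5102 -0.4042  0.024 ]
[202 272  11  50 251] [206.6 298.3] [ 0.5314 -0.517   0.014 ] [ 0.5268 -0.509   0.024 ]
[280 273   9  49 211] [283.7 298.9] [ 0.587  -0.4676  0.014 ] [ 0.5798 -0.462   0.024 ]
[ 0.49275182 -0.41872883 -0.82800923] -47.44143422397801 [-0.  -0.8  2.5  0.8 -2.5  0.7]
```

play_rows --series '[{"fingers":-0.5,"dx":-1,"dy":-8,"dz":-10,"turn":-0.01},{"fingers":-0.5,"dx":0,"dy":-5,"dz":-10,"turn":0},{"fingers":-0.5,"dx":0,"dy":0,"dz":-10,"turn":0},{"fingers":-0.5,"dx":0,"dy":0,"dz":-10,"turn":0},{"fingers":-0.5,"dx":0,"dy":0,"dz":-10,"turn":0},{"fingers":-0.5,"dx":0,"dy":0,"dz":-5,"turn":0},{"fingers":-0.5,"dx":0,"dy":0,"dz":0,"turn":0}]'

```text
clock: 4.25
position: [0.4963, -0.4251, 0.0412]
ee_rot: [0.014, 0.932, 0.363, 0.017]
contact_force: [0.2, 0.2, -0.9]
width: 0.064
```

```bash
python3 -c "
from h import *
s=get_state();print(s['position'],s['ee_rot'])"
```

```text
[ 0.49627196 -0.42514599  0.04117739] [0.0138515  0.93154253 0.36295202 0.01739199]
```

play_rows --series '[{"fingers":-0.5,"dx":-2,"dy":4,"dz":-7,"turn":0.005},{"fingers":-0.5,"dx":0,"dy":1,"dz":-7,"turn":0.004},{"fingers":-0.5,"dx":0,"dy":0,"dz":-6,"turn":0},{"fingers":-0.5,"dx":0,"dy":0,"dz":-6,"turn":0},{"fingers":-0.5,"dx":0,"dy":0,"dz":-4,"turn":0},{"fingers":-0.5,"dx":0,"dy":0,"dz":0,"turn":0}]'

```text
clock: 4.75
position: [0.4937, -0.4188, 0.0073]
ee_rot: [0.013, 0.93, 0.368, 0.017]
contact_force: [-0.8, 0.6, 0.3]
width: 0.0642
```

```bash
python3 - <<'E'
from h import *
a=grab("wrist");save(a,"w4");np.save("w4.npy",a,allow_pickle=True)
s=a["state"];print(s["position"],s["ee_rot"],s["width"],s["contact_force"])
E
```

```text
[ 0.49373676 -0.41880207  0.00727437] [0.01294867 0.9296851  0.36772368 0.01724076] 0.06416545344743661 [-0.80952037  0.56624576  0.27297988]
```

View pics/w4.png

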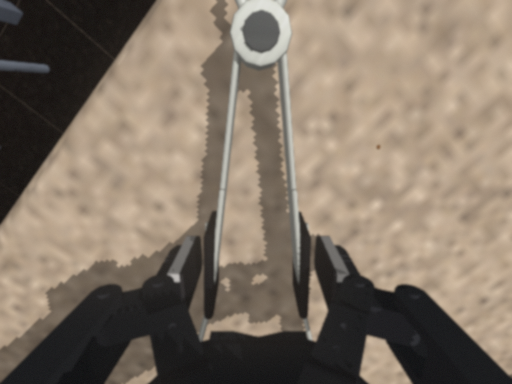

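The pads sit either side of the thumb rests, which span rows 212–318. I'm raising slightly and closing lightly.

play_rows --series '[{"fingers":-0.3,"dx":0,"dy":-1,"dz":3,"turn":0},{"fingers":-0.2,"dx":0,"dy":0,"dz":0,"turn":0},{"fingers":-0.14,"dx":0,"dy":0,"dz":0,"turn":0},{"fingers":-0.1,"dx":0,"dy":0,"dz":0,"turn":0},{"fingers":-0.1,"dx":0,"dy":0,"dz":0,"turn":0},{"fingers":-0.1,"dx":0,"dy":0,"dz":0,"turn":0}]' --squeeze 20

```text
clock: 5.3
position: [0.4947, -0.4211, 0.0127]
ee_rot: [0.015, 0.93, 0.368, 0.018]
contact_force: [-0.8, -0.5, -0.7]
width: 0.0472
```

play_rows --series '[{"fingers":-0.1,"dx":0,"dy":0,"dz":4,"turn":0},{"fingers":-0.1,"dx":0,"dy":0,"dz":8,"turn":0},{"fingers":-0.1,"dx":0,"dy":0,"dz":12,"turn":0},{"fingers":-0.1,"dx":0,"dy":0,"dz":15,"turn":0},{"fingers":-0.1,"dx":0,"dy":0,"dz":15,"turn":0},{"fingers":-0.1,"dx":0,"dy":0,"dz":15,"turn":0},{"fingers":-0.1,"dx":0,"dy":0,"dz":15,"turn":0},{"fingers":-0.1,"dx":0,"dy":0,"dz":15,"turn":0},{"fingers":-0.1,"dx":0,"dy":0,"dz":0,"turn":0},{"fingers":-0.1,"dx":0,"dy":0,"dz":0,"turn":0}]'

```text
clock: 6.13
position: [0.4936, -0.4198, 0.1192]
ee_rot: [0.014, 0.93, 0.368, 0.018]
contact_force: [-0.5, 0.3, -1.1]
width: 0.0468
```

```bash
python3 - <<'E'
from h import *
a=grab("wrist");save(a,"w5");np.save("w5.npy",a,allow_pickle=True)
s=a["state"];print(s["position"],s["ee_rot"],s["width"],s["contact_force"])
b=grab("side");c=grab("top")
np.save("s5.npy",b,allow_pickle=True)
o=np.vstack([np.hstack([a["pixels"][:, :], b["pixels"][130:322:1,260:512].repeat(2,0)[:, :]])])
cv2.imwrite("pics/c5.png",cv2.resize(o,(764,384))[:,:,::-1])
E
```

```text
[ 0.49360112 -0.41980079  0.11920907] [0.01406396 0.9296723  0.36769528 0.01765771] 0.046761027203128365 [-0.48368377  0.26823161 -1.08719882]
```

View pics/c5.png

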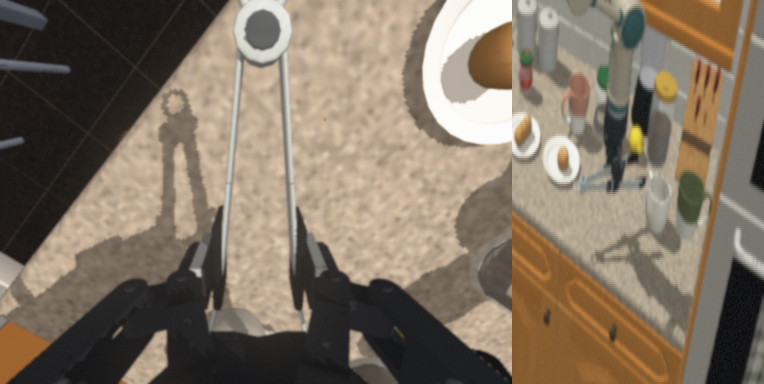

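The tongs hang level and are held at the thumb rests (width 47 mm, weight about 1.1 N). I'm carrying them up and over to the rack, turning them to point along +x.

play_rows --series '[{"fingers":-0.1,"dx":0,"dy":4,"dz":14,"turn":0.01},{"fingers":-0.1,"dx":0,"dy":10,"dz":16,"turn":0.02},{"fingers":-0.1,"dx":0,"dy":18,"dz":16,"turn":0.03},{"fingers":-0.1,"dx":0,"dy":26,"dz":16,"turn":0.04},{"fingers":-0.1,"dx":0,"dy":30,"dz":16,"turn":0.045},{"fingers":-0.1,"dx":0,"dy":32,"dz":16,"turn":0.045},{"fingers":-0.1,"dx":0,"dy":32,"dz":14,"turn":0.045},{"fingers":-0.1,"dx":2,"dy":32,"dz":10,"turn":0.045},{"fingers":-0.1,"dx":2,"dy":32,"dz":6,"turn":0.045},{"fingers":-0.1,"dx":2,"dy":32,"dz":2,"turn":0.045},{"fingers":-0.1,"dx":2,"dy":32,"dz":2,"turn":0.045},{"fingers":-0.1,"dx":3,"dy":32,"dz":2,"turn":0.045},{"fingers":-0.1,"dx":3,"dy":32,"dz":2,"turn":0.045},{"fingers":-0.1,"dx":3,"dy":32,"dz":2,"turn":0.045},{"fingers":-0.1,"dx":3,"dy":32,"dz":2,"turn":0.045},{"fingers":-0.1,"dx":3,"dy":32,"dz":2,"turn":0.045},{"fingers":-0.1,"dx":3,"dy":32,"dz":2,"turn":0.045},{"fingers":-0.1,"dx":3,"dy":32,"dz":2,"turn":0.045},{"fingers":-0.1,"dx":3,"dy":32,"dz":2,"turn":0.045},{"fingers":-0.1,"dx":3,"dy":32,"dz":2,"turn":0.04}]'

```text
clock: 7.95
position: [0.5141, 0.1716, 0.2433]
ee_rot: [-0.009, 0.698, 0.716, 0.004]
contact_force: [-0.1, -0.0, -1.6]
width: 0.047
```

```bash
python3 -c "
from h import *
s=get_state();print(s['position'],s['ee_rot'],s['width'],s['qpos'])"
```

```text
[0.51412135 0.17157337 0.24327403] [-0.00937621  0.69835052  0.7156832   0.00402433] 0.04695642582010696 [ 0.18057035  0.22651961  1.57150827  0.02045779  1.34789758 -1.41930571]
```

play_rows --series '[{"fingers":-0.1,"dx":6,"dy":24,"dz":4,"turn":0},{"fingers":-0.1,"dx":6,"dy":24,"dz":4,"turn":0},{"fingers":-0.1,"dx":6,"dy":20,"dz":4,"turn":-0.02},{"fingers":-0.1,"dx":4,"dy":10,"dz":4,"turn":0},{"fingers":-0.1,"dx":0,"dy":0,"dz":0,"turn":0},{"fingers":-0.1,"dx":0,"dy":0,"dz":0,"turn":0}]'

```text
clock: 8.45
position: [0.5332, 0.2599, 0.252]
ee_rot: [-0.014, 0.702, 0.712, -0.001]
contact_force: [-0.1, 0.3, -0.8]
width: 0.0469
```

```bash
cat >> h.py <<'E'
def tongs(s):
    w,x,y,z=s["ee_rot"];yaw=2*np.arctan2(y,x)
    zz=np.array([2*(x*z+w*y),2*(y*z-w*x)]);t=yaw-np.pi/2;d=np.array([np.cos(t),np.sin(t)])
    al=zz@d; ac=zz@np.array([-d[1],d[0]])
    p=np.array(s["position"]);m=p[:2]+.095*d
    return dict(pos=p.round(4),yaw=round(np.degrees(t),2),pitch=round(al-.041,4),roll=round(ac-.0228,4),mouth=m.round(4),mouth_dz=round(.095*(al-.041),4),width=s["width"],F=s["contact_force"].round(1),t=s["clock"])
E
python3 - <<'E'
from h import *
a=grab("wrist");save(a,"w6");np.save("w6.npy",a,allow_pickle=True)
print(tongs(a["state"]))
for l in ["rack_round_mid","rack_finger_mid"]:
    for m in masks_of(a,l):
        v,u=np.nonzero(m["region"]);print(l,m["p"],m["xy"],ray(a,m["xy"],.046).round(4),(u.min(),u.max(),v.min(),v.max()))
E
```

```text
{'pos': array([0.5332, 0.2599, 0.252 ]), 'yaw': np.float64(0.87), 'pitch': np.float64(-0.0618), 'roll': np.float64(-0.005), 'mouth': array([0.6282, 0.2613]), 'mouth_dz': np.float64(-0.0059), 'width': 0.046927636918415866, 'F': array([-0.1,  0.3, -0.8]), 't': 8.45}
rack_round_mid 0.92 [209.9, 141.6] [0.4997 0.2045 0.046 ] (np.int64(193), np.int64(229), np.int64(123), np.int64(162))
rack_finger_mid 0.68 [394.4, 4.8] [0.3498 0.4087 0.046 ] (np.int64(380), np.int64(415), np.int64(0), np.int64(13))
rack_finger_mid 0.59 [499.1, 16.3] [0.3582 0.5265 0.046 ] (np.int64(480), np.int64(511), np.int64(0), np.int64(32))
```

View pics/w6.png

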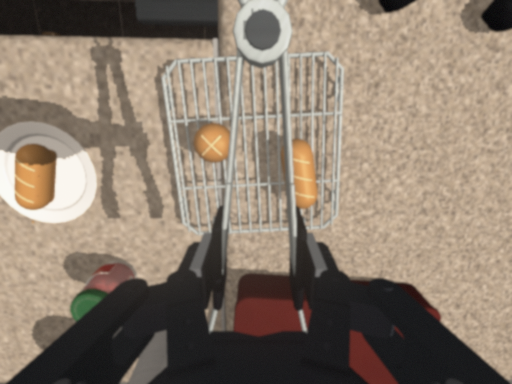

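The round roll is at (212,143), partly bordered by the left tong arm; the finger roll is at (304,172). I'm taking one more view from the other side for triangulation.

play_rows --series '[{"fingers":-0.1,"dx":-7,"dy":-12,"dz":-5,"turn":0},{"fingers":-0.1,"dx":-11,"dy":-22,"dz":-9,"turn":0},{"fingers":-0.1,"dx":-12,"dy":-24,"dz":-10,"turn":0},{"fingers":-0.1,"dx":-12,"dy":-24,"dz":-10,"turn":0},{"fingers":-0.1,"dx":-12,"dy":-24,"dz":-10,"turn":0},{"fingers":-0.1,"dx":-6,"dy":-12,"dz":-6,"turn":0},{"fingers":-0.1,"dx":0,"dy":0,"dz":0,"turn":0},{"fingers":-0.1,"dx":0,"dy":0,"dz":0,"turn":0}]'

```text
clock: 9.27
position: [0.4674, 0.1278, 0.201]
ee_rot: [-0.012, 0.706, 0.708, -0.001]
contact_force: [0.0, 0.9, -0.4]
width: 0.0472
```

```bash
python3 - <<'E'
from h import *
a=grab("wrist");save(a,"w7");np.save("w7.npy",a,allow_pickle=True)
print(tongs(a["state"]))
b=grab("side");t=grab("top");w6=np.load("w6.npy",allow_pickle=True).item()
obs=[(w6,(211.5,142.5))]
for im,n in ((a,"w"),(b,"s"),(t,"t")):
    for m in masks_of(im,"rack_round_mid"):
        v,u=np.nonzero(m["region"]);c=((u.min()+u.max())/2,(v.min()+v.max())/2);print(n,m["p"],m["xy"],c,ray(im,c,.047).round(4),(u.min(),u.max(),v.min(),v.max()))
print(ray(w6,(211.5,142.5),.047))
for m in masks_of(t,"plate_1"): print(m["p"],m["xy"],ray(t,m["xy"],.012).round(4))
E
```

```text
{'pos': array([0.4674, 0.1278, 0.201 ]), 'yaw': np.float64(0.23), 'pitch': np.float64(-0.0602), 'roll': np.float64(-0.007), 'mouth': array([0.5624, 0.1282]), 'mouth_dz': np.float64(-0.0057), 'width': 0.04719231254765865, 'F': array([ 0. ,  0.9, -0.4]), 't': 9.2667}
w 0.75 [325.8, 207.0] (np.float64(326.0), np.float64(207.5)) [0.5002 0.2078 0.047 ] (np.int64(304), np.int64(348), np.int64(186), np.int64(229))
[0.50063289 0.20659985 0.047     ]
0.83 [258.8, 180.4] [ 0.557  -0.0044  0.012 ]
0.7 [306.2, 176.2] [ 0.5713 -0.1864  0.012 ]
0.61 [171.8, 177.8] [0.5707 0.3343 0.012 ]
```

View pics/w7.png

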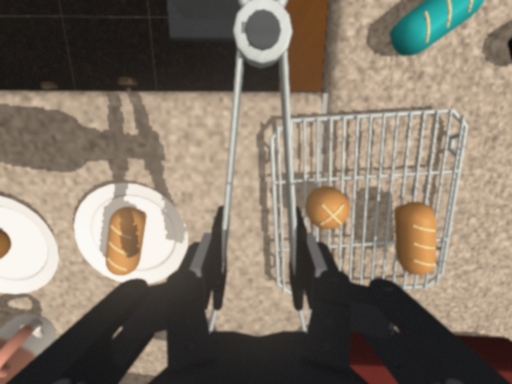

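play_rows --series '[{"fingers":-0.12,"dx":-5,"dy":8,"dz":0,"turn":0},{"fingers":-0.14,"dx":-12,"dy":15,"dz":0,"turn":0},{"fingers":-0.14,"dx":-12,"dy":16,"dz":0,"turn":0},{"fingers":-0.14,"dx":-12,"dy":16,"dz":-10,"turn":0},{"fingers":-0.14,"dx":-12,"dy":15,"dz":-15,"turn":0},{"fingers":-0.14,"dx":-6,"dy":8,"dz":-15,"turn":0},{"fingers":-0.14,"dx":0,"dy":0,"dz":-15,"turn":0},{"fingers":-0.14,"dx":0,"dy":0,"dz":-15,"turn":0},{"fingers":-0.14,"dx":0,"dy":0,"dz":-10,"turn":0},{"fingers":-0.14,"dx":0,"dy":0,"dz":0,"turn":0},{"fingers":-0.14,"dx":0,"dy":0,"dz":0,"turn":0}]'

```text
clock: 10.53
position: [0.4051, 0.2214, 0.1201]
ee_rot: [-0.013, 0.702, 0.712, 0.003]
contact_force: [-0.2, 0.2, 0.2]
width: 0.0488
```

```bash
python3 - <<'E'
from h import *
a=grab("wrist");print(tongs(a["state"]),a["state"]["ee_rot"]);np.save("w8.npy",a,allow_pickle=True);save(a,"w8")
w=np.load("w7.npy",allow_pickle=True).item();K,_,_=cam(w);H=np.array(w["hand_eye"])
def tool(p,z):
    d=H[:3,:3]@np.linalg.inv(K)@np.array([*p,1.]);return H[:3,3]+d*(z-H[2,3])/d[2]
print("pivot",tool((263,31),-.012),"rests",tool((219,250),-.012),tool((297,250),-.012),w["cx"])
print("plate",ray(w,(131,233),.012),"roll on plate",ray(w,(126,240),.026))
E
```

```text
{'pos': array([0.4051, 0.2214, 0.1201]), 'yaw': np.float64(0.85), 'pitch': np.float64(-0.0553), 'roll': np.float64(-0.0009), 'mouth': array([0.5001, 0.2228]), 'mouth_dz': np.float64(-0.0053), 'width': 0.04876021920090462, 'F': array([-0.2,  0.2,  0.2]), 't': 10.5333} [-0.01283318  0.70178794  0.71226554  0.00260758]
pivot [ 0.00234181 -0.10679739 -0.012     ] rests [-0.01902246 -0.00971303 -0.012     ] [ 0.02008545 -0.00976378 -0.012     ] 257.8330909626266
plate [ 0.54888676 -0.03201759  0.012     ] roll on plate [ 0.5514868  -0.03263887  0.026     ]
```

play_rows --series '[{"fingers":-0.14,"dx":1,"dy":-6,"dz":0,"turn":0},{"fingers":-0.14,"dx":1,"dy":-6,"dz":0,"turn":0},{"fingers":-0.14,"dx":0,"dy":-2,"dz":0,"turn":0},{"fingers":-0.14,"dx":0,"dy":0,"dz":-5,"turn":0},{"fingers":-0.14,"dx":0,"dy":0,"dz":-8,"turn":0},{"fingers":-0.14,"dx":0,"dy":0,"dz":-8,"turn":0},{"fingers":-0.14,"dx":0,"dy":0,"dz":0,"turn":0},{"fingers":-0.14,"dx":0,"dy":0,"dz":0,"turn":0}]'

```text
clock: 11.25
position: [0.4099, 0.2061, 0.1002]
ee_rot: [-0.011, 0.702, 0.712, 0.006]
contact_force: [0.2, 0.3, -0.3]
width: 0.0486
```

```bash
python3 - <<'E'
from h import *
a=grab("wrist");print(tongs(a["state"]));save(a,"w9")
b=grab("side");save(b,"s9");np.save("s9.npy",b,allow_pickle=True)
print(proj(b,[[.5005,.207,.047],[.5005,.207,.068]]))
i=b["pixels"][120:220,150:270]
cv2.imwrite("pics/s9c.png",cv2.resize(i,None,fx=6,fy=6,interpolation=cv2.INTER_CUBIC)[:,:,::-1])
E
```

```text
{'pos': array([0.4099, 0.2061, 0.1002]), 'yaw': np.float64(0.74), 'pitch': np.float64(-0.0485), 'roll': np.float64(0.0013), 'mouth': array([0.5049, 0.2074]), 'mouth_dz': np.float64(-0.0046), 'width': 0.048610232390316276, 'F': array([ 0.2,  0.3, -0.3]), 't': 11.25}
[[214.87966404 178.47073526]
 [214.69294124 174.41100293]]
```

View pics/s9c.png

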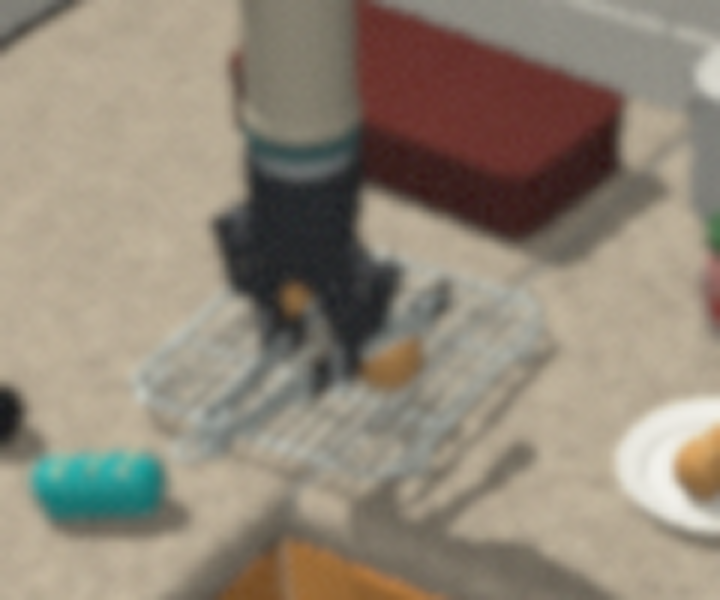

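play_rows --series '[{"fingers":-0.14,"dx":-3,"dy":1,"dz":-5,"turn":0},{"fingers":-0.14,"dx":-1,"dy":0,"dz":-7,"turn":0},{"fingers":-0.14,"dx":-1,"dy":0,"dz":-7,"turn":0},{"fingers":-0.14,"dx":0,"dy":0,"dz":0,"turn":0}]'

```text
clock: 11.68
position: [0.4047, 0.2077, 0.0802]
ee_rot: [-0.011, 0.702, 0.712, 0.006]
contact_force: [-0.2, -0.4, -0.8]
width: 0.0487
```

```bash
python3 -c "
from h import *
print(tongs(get_state()))"
```

```text
{'pos': array([0.4047, 0.2077, 0.0802]), 'yaw': np.float64(0.79), 'pitch': np.float64(-0.0471), 'roll': np.float64(0.0017), 'mouth': array([0.4997, 0.209 ]), 'mouth_dz': np.float64(-0.0045), 'width': 0.048669532449184184, 'F': array([-0.2, -0.4, -0.8]), 't': 11.6833}
```

play_rows --series '[{"fingers":-0.14,"dx":0,"dy":0,"dz":-7,"turn":0},{"fingers":-0.14,"dx":0,"dy":0,"dz":-7,"turn":0},{"fingers":-0.14,"dx":-1,"dy":0,"dz":-7,"turn":0},{"fingers":-0.14,"dx":-1,"dy":0,"dz":-6,"turn":0},{"fingers":-0.14,"dx":0,"dy":0,"dz":0,"turn":0},{"fingers":-0.14,"dx":0,"dy":0,"dz":0,"turn":0}]'

```text
clock: 12.18
position: [0.4018, 0.2077, 0.0492]
ee_rot: [-0.011, 0.702, 0.712, 0.006]
contact_force: [-0.9, -0.1, -1.4]
width: 0.0486
```

```bash
python3 - <<'E'
from h import *
a=grab("wrist");print(tongs(a["state"]));save(a,"w10")
b=grab("side");i=b["pixels"][130:210,170:260];save(b,"s10")
cv2.imwrite("pics/s10c.png",np.hstack([cv2.resize(i,(450,400),interpolation=cv2.INTER_CUBIC),cv2.resize(a["pixels"][180:,170:350],(350,400))])[:,:,::-1])
E
```

```text
{'pos': array([0.4018, 0.2077, 0.0492]), 'yaw': np.float64(0.8), 'pitch': np.float64(-0.0491), 'roll': np.float64(0.0011), 'mouth': array([0.4968, 0.209 ]), 'mouth_dz': np.float64(-0.0047), 'width': 0.048599643577892, 'F': array([-0.9, -0.1, -1.4]), 't': 12.1833}
```

View pics/s10c.png

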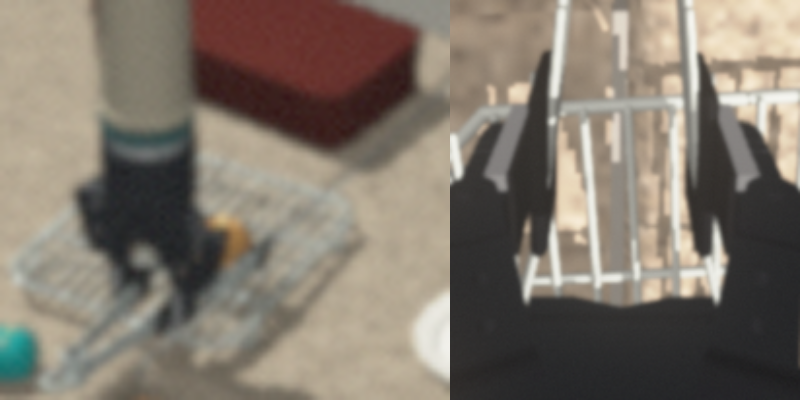

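The near jaw now stands this side of the roll (crop 260,255), and the roll's top shows between the jaws (crop 230,238). I'm nudging forward and closing gently.

play_rows --series '[{"fingers":-0.14,"dx":4,"dy":-1,"dz":0,"turn":0},{"fingers":-0.1,"dx":0,"dy":0,"dz":0,"turn":0},{"fingers":-0.05,"dx":0,"dy":0,"dz":0,"turn":0},{"fingers":0.0,"dx":0,"dy":0,"dz":0,"turn":0},{"fingers":0.04,"dx":0,"dy":0,"dz":0,"turn":0},{"fingers":0.08,"dx":0,"dy":0,"dz":0,"turn":0},{"fingers":0.12,"dx":0,"dy":0,"dz":0,"turn":0},{"fingers":0.16,"dx":0,"dy":0,"dz":0,"turn":0},{"fingers":0.16,"dx":0,"dy":0,"dz":0,"turn":0}]' --squeeze 20

```text
clock: 13.03
position: [0.4081, 0.207, 0.0511]
ee_rot: [-0.01, 0.702, 0.712, 0.008]
contact_force: [0.2, -0.1, -0.9]
width: 0.0383
```

```bash
python3 -c "
from h import *
print(tongs(get_state()))"
```

```text
{'pos': array([0.4081, 0.207 , 0.0511]), 'yaw': np.float64(0.8), 'pitch': np.float64(-0.0443), 'roll': np.float64(0.0025), 'mouth': array([0.5031, 0.2083]), 'mouth_dz': np.float64(-0.0042), 'width': 0.038349727659616424, 'F': array([ 0.2, -0.1, -0.9]), 't': 13.0333}
```

play_rows --series '[{"fingers":0.22,"dx":0,"dy":0,"dz":0,"turn":0},{"fingers":0.28,"dx":0,"dy":0,"dz":0,"turn":0},{"fingers":0.28,"dx":0,"dy":0,"dz":0,"turn":0},{"fingers":0.28,"dx":0,"dy":0,"dz":4,"turn":0},{"fingers":0.28,"dx":0,"dy":0,"dz":8,"turn":0},{"fingers":0.28,"dx":0,"dy":0,"dz":12,"turn":0},{"fingers":0.28,"dx":0,"dy":0,"dz":15,"turn":0},{"fingers":0.28,"dx":0,"dy":0,"dz":15,"turn":0},{"fingers":0.28,"dx":0,"dy":0,"dz":15,"turn":0},{"fingers":0.28,"dx":0,"dy":0,"dz":15,"turn":0},{"fingers":0.28,"dx":0,"dy":0,"dz":0,"turn":0},{"fingers":0.28,"dx":0,"dy":0,"dz":0,"turn":0}]' --squeeze 20

```text
clock: 14.03
position: [0.4055, 0.2064, 0.1417]
ee_rot: [-0.011, 0.702, 0.712, 0.006]
contact_force: [1.0, -0.7, -2.5]
width: 0.0386
```

```bash
python3 - <<'E'
from h import *
print(tongs(get_state()))
b=grab("side");i=b["pixels"][120:220,150:270];save(b,"s11")
t=grab("top");w=grab("wrist");np.save("t11.npy",t,allow_pickle=True);np.save("w11.npy",w,allow_pickle=True)
for n,im in (("s",b),("t",t),("w",w)):
  for l in ("rack_round_mid","plate_1"):
    for m in masks_of(im,l):
      v,u=np.nonzero(m["region"]);c=((u.min()+u.max())/2,(v.min()+v.max())/2);print(n,l,round(m["p"],2),m["xy"],c,m["region"].sum(),ray(im,c,.012).round(3))
cv2.imwrite("pics/s11c.png",cv2.resize(i,None,fx=5,fy=5,interpolation=cv2.INTER_CUBIC)[:,:,::-1])
E
```

```text
{'pos': array([0.4055, 0.2064, 0.1417]), 'yaw': np.float64(0.79), 'pitch': np.float64(-0.0474), 'roll': np.float64(0.0018), 'mouth': array([0.5005, 0.2077]), 'mouth_dz': np.float64(-0.0045), 'width': 0.03860212612230194, 'F': array([ 1. , -0.7, -2.5]), 't': 14.0333}
s plate_1 0.87 [273.5, 199.3] (np.float64(270.0), np.float64(197.5)) 427 [ 0.55  -0.031  0.012]
s plate_1 0.62 [306.8, 209.0] (np.float64(309.0), np.float64(209.0)) 559 [ 0.569 -0.199  0.012]
t plate_1 0.67 [309.0, 175.3] (np.float64(310.0), np.float64(177.0)) 974 [ 0.568 -0.201  0.012]
w rack_round_mid 0.57 [259.3, 329.4] (np.float64(257.0), np.float64(331.5)) 205 [0.592 0.212 0.012]
w plate_1 0.69 [61.1, 285.2] (np.float64(52.0), np.float64(303.5)) 4424 [ 0.549 -0.023  0.012]
```

play_rows --series '[{"fingers":0.28,"dx":2,"dy":-6,"dz":0,"turn":0},{"fingers":0.28,"dx":3,"dy":-12,"dz":0,"turn":0},{"fingers":0.28,"dx":4,"dy":-18,"dz":0,"turn":0},{"fingers":0.28,"dx":4,"dy":-20,"dz":0,"turn":0},{"fingers":0.28,"dx":4,"dy":-20,"dz":0,"turn":0},{"fingers":0.28,"dx":4,"dy":-20,"dz":0,"turn":0},{"fingers":0.28,"dx":4,"dy":-20,"dz":0,"turn":0},{"fingers":0.28,"dx":4,"dy":-20,"dz":0,"turn":0},{"fingers":0.28,"dx":4,"dy":-20,"dz":0,"turn":0},{"fingers":0.28,"dx":4,"dy":-20,"dz":0,"turn":0},{"fingers":0.28,"dx":4,"dy":-18,"dz":0,"turn":0},{"fingers":0.28,"dx":4,"dy":-14,"dz":0,"turn":0},{"fingers":0.28,"dx":3,"dy":-8,"dz":0,"turn":0},{"fingers":0.28,"dx":0,"dy":0,"dz":0,"turn":0},{"fingers":0.28,"dx":0,"dy":0,"dz":0,"turn":0}]'

```text
clock: 15.73
position: [0.4545, -0.0254, 0.1382]
ee_rot: [-0.012, 0.701, 0.713, 0.003]
contact_force: [-0.5, 0.5, -2.4]
width: 0.0379
```

```bash
python3 - <<'E'
from h import *
s=get_state();print(tongs(s))
b=grab("side");t=grab("top");w=grab("wrist")
m=np.append(tongs(s)["mouth"],s["position"][2]-.003)
for n,im in (("s",b),("t",t),("w",w)):
  print(n,"expected roll px",proj(im,m).round(0))
  for l in ("rack_round_mid","plate_1","rack_finger_mid"):
    for k in masks_of(im,l):
      v,u=np.nonzero(k["region"]);c=((u.min()+u.max())/2,(v.min()+v.max())/2)
      print(n,l,round(k["p"],2),np.round(k["xy"]),c,k["region"].sum(),"z.012",ray(im,c,.012).round(3)[:2],"z.135",ray(im,c,m[2]).round(3)[:2])
E
```

```text
{'pos': array([ 0.4545, -0.0254,  0.1382]), 'yaw': np.float64(0.93), 'pitch': np.float64(-0.0527), 'roll': np.float64(-0.0019), 'mouth': array([ 0.5495, -0.0238]), 'mouth_dz': np.float64(-0.005), 'width': 0.037948259790059044, 'F': array([-0.5,  0.5, -2.4]), 't': 15.7333}
s expected roll px [[269. 173.]]
s plate_1 0.54 [270. 199.] (np.float64(270.0), np.float64(197.5)) 409 z.012 [ 0.55  -0.031] z.135 [ 0.414 -0.103]
s rack_finger_mid 0.69 [120. 179.] (np.float64(121.0), np.float64(178.0)) 165 z.012 [0.328 0.579] z.135 [0.215 0.445]
s rack_finger_mid 0.68 [201. 169.] (np.float64(199.0), np.float64(166.5)) 146 z.012 [0.575 0.347] z.135 [0.437 0.236]
s rack_finger_mid 0.47 [167. 200.] (np.float64(167.0), np.float64(200.5)) 223 z.012 [0.313 0.314] z.135 [0.201 0.207]
t expected roll px [[264. 178.]]
t plate_1 0.83 [269. 168.] (np.float64(267.0), np.float64(171.5)) 262 z.012 [ 0.591 -0.036] z.135 [ 0.572 -0.036]
t plate_1 0.6 [308. 176.] (np.float64(310.0), np.float64(177.0)) 934 z.012 [ 0.568 -0.201] z.135 [ 0.551 -0.186]
t plate_1 0.24 [246. 146.] (np.float64(245.0), np.float64(144.0)) 
[... 314 characters left out ...]
np.float64(176.5), np.float64(246.5)) 231 z.012 [0.306 0.312] z.135 [0.312 0.282]
t rack_finger_mid 0.55 [110. 242.] (np.float64(109.5), np.float64(241.0)) 238 z.012 [0.328 0.572] z.135 [0.332 0.52 ]
t rack_finger_mid 0.45 [195. 194.] (np.float64(189.5), np.float64(191.0)) 859 z.012 [0.518 0.264] z.135 [0.506 0.238]
w expected roll px [[256. 376.]]
w rack_round_mid 0.57 [255. 333.] (np.float64(256.0), np.float64(331.0)) 229 z.012 [ 0.636 -0.02 ] z.135 [ 0.511 -0.024]
w plate_1 0.97 [266. 246.] (np.float64(239.0), np.float64(269.0)) 3456 z.012 [ 0.55  -0.041] z.135 [ 0.466 -0.035]
w plate_1 0.65 [ 83. 259.] (np.float64(90.0), np.float64(276.5)) 6866 z.012 [ 0.56  -0.203] z.135 [ 0.472 -0.12 ]
```

play_rows --series '[{"fingers":0.28,"dx":0,"dy":-3,"dz":-5,"turn":0},{"fingers":0.28,"dx":0,"dy":-3,"dz":-5,"turn":0},{"fingers":0.28,"dx":0,"dy":0,"dz":-3,"turn":0},{"fingers":0.28,"dx":0,"dy":0,"dz":0,"turn":0},{"fingers":0.28,"dx":0,"dy":0,"dz":0,"turn":0},{"fingers":0.28,"dx":0,"dy":0,"dz":0,"turn":0}]'

```text
clock: 16.83
position: [0.4543, -0.0317, 0.1234]
ee_rot: [-0.012, 0.701, 0.713, 0.003]
contact_force: [-0.4, 0.1, -2.1]
width: 0.0385
```

```bash
python3 - <<'E'
from h import *
s=get_state();print(tongs(s),s["qd"].round(3))
m=np.append(tongs(s)["mouth"],s["position"][2]-.003)
for n in ("side","top","wrist"):
  im=grab(n);print(n,"expected",proj(im,np.array([m,[.5005,.207,.047],[.55,-.031,.026]])).round(0).tolist())
  h=cv2.cvtColor(im["pixels"],cv2.COLOR_RGB2HSV);b=cv2.inRange(h,(8,130,90),(20,255,255))
  N,L,st,ce=cv2.connectedComponentsWithStats(b)
  for i in range(1,N):
    if 12<st[i,4]<1500 and (n=="wrist" or (190<ce[i,0]<330 and 150<ce[i,1]<225)): print("  brown",st[i],ce[i].round(1))
E
```

```text
{'pos': array([ 0.4543, -0.0317,  0.1234]), 'yaw': np.float64(1.01), 'pitch': np.float64(-0.0532), 'roll': np.float64(-0.0022), 'mouth': array([ 0.5492, -0.03  ]), 'mouth_dz': np.float64(-0.0051), 'width': 0.038532019607325795, 'F': array([-0.4,  0.1, -2.1]), 't': 16.8333} [-0.002  0.004  0.001  0.002 -0.002 -0.003]
side expected [[271.0, 176.0], [215.0, 178.0], [270.0, 195.0]]
  brown [194 162  11  11  68] [198.5 167.3]
  brown [264 190  14  12  85] [270.2 195.6]
  brown [307 207   8   7  42] [310.5 209.9]
top expected [[265.0, 179.0], [203.0, 195.0], [266.0, 182.0]]
  brown [263 170  10  10  51] [268.4 173.9]
  brown [308 173  11  12  42] [312.3 179.5]
wrist expected [[257.0, 375.0], [522.0, 255.0], [254.0, 286.0]]
  brown [ 48 309   7   7  20] [ 51.6 312. ]
```

```bash
python3 - <<'E'
from h import *
for n,c in (("side",(271,176)),("wrist",(256,331))):
  im=grab(n);x,y=c;h=cv2.cvtColor(im["pixels"],cv2.COLOR_RGB2HSV)
  k=(h[...,0]>5)&(h[...,0]<24)&(h[...,1]>100)&(h[...,2]>35)
  if n=="wrist": k&=~(np.arange(512)[None]<200)
  r=16;sub=k[y-r:y+r,x-r:x+r];v,u=np.nonzero(sub);print(n,sub.sum(),(u.mean()+x-r,v.mean()+y-r) if len(u) else None)
  for row in sub[::2]: print("".join("#" if q else "." for q in row))
  if n=="wrist": print([ (l["p"],l["xy"]) for l in masks_of(im,"rack_round_mid")])
E
```

```text
side 51 (np.float64(271.9019607843137), np.float64(181.0))
................................
................................
................................
................................
................................
...................##...#.......
...................#............
............###.................
............###.................
............####................
..............#.................
................................
................................
................................
.....................#..........
.................######.........
wrist 417 (np.float64(252.20623501199043), np.float64(325.44604316546764))
#######################.........
...####################.........
##...#################..........
#####....###########............
########.....######.............
##############..................
#################...............
#########################.......
.#############################..
...############################.
............############........
................................
................................
................................
................................
................................
[(0.65, [258.3, 332.6])]
```

```bash
python3 -c "
from h import *
print(sign_off()); print(tongs(get_state()))"
```

```text
the job is handed in; nothing more can be done
None
the job is handed in; nothing more can be done
```

The job is handed in, with the round roll still held up in the tongs over the left-hand plate. That plate (plate_2) already had a finger roll, so the round one was missing.

I took the tongs by their thumb rests and closed them at the lowest grip setting (20 N). I then lifted the round roll off the rack and carried it over the plate, all in about 17 s of the 51 s.

**Last checks:**
- **Position:** the jaws were at (0.549, -0.030), against a plate centre measured at (0.550, -0.031). The roll's middle was at about z = 0.12, so its underside was roughly 85 mm above the rim.
- **Grip:** the thumb rests held at 38.5 mm apart, which is the width expected on a roll. The downward force on the tool was about 2.1 N, up from about 1.1 N with the tongs alone.
- **Seen:** the wrist picture shows the roll between the jaws, and the side picture shows nothing left at its place on the rack.

**Less certain:**
- **Tilt:** the tongs point nose-down by about 3°.
- **Side view:** the roll is mostly hidden behind the jaw and gripper there, with only a few brown pixels at the expected spot, and the network did not report it.
- **Top view:** the plate's centre was partly covered and disagreed by a few centimetres, so I used the side and wrist values.
- **Pictures:** the 12-picture limit was used up before the lift, so everything after that was checked by numbers only.

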